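# Show the gearbox shaft's bearing to the inspection camera

## Robot

A 7-joint arm with a two-finger parallel gripper is mounted at the origin on the work surface. World frame = base frame: x ahead of the robot, y to its left, z up, the work surface at z = 0. Lengths are in m, angles in degrees, forces in N, time in s.
With the tool pointing down it reaches from about 0.4 to 0.925 m from the base axis. Payload 4.1 kg.
Tool frame: the origin (TCP) lies at the very end of the fingers, on their centre line; the grasp point (between the pads) lies 19 mm behind it; z points along the fingers, y is the line along which they close (so a half turn about z gives the same grasp; the last joint's range is limited). The gripper opens to 85 mm and grips with 20 to 120 N. Pads are 22 mm wide; open, the fingers measure 114 mm over their backs; the gripper's body (76 mm by 85 mm) begins 54 mm behind the grasp point. The pads swing forward as they close: fully open they stand 13 mm farther back than shut.
Start: joints at [-79.928, 22.827, 2.584, 88.041, -1.071, 69.15, -2.905], TCP at [0.176, 0.626, 0.231] pointing down, gripper open.
Joint ranges: [-161.44, 161.44], [-28.35, 127.94], [-78.24, 83.42], [0, 140.83], [-78.03, 258.03], [13.02, 114.36], [-168.23, 168.23]. Speed limits (degrees/s): [147.25, 147.25, 180, 180, 180, 180, 180].

## Interface

Orientations are given as a 3x3 rotation matrix whose columns are the frame's x, y, z axes.
In Python, from rig import observe, optics, robot, spot_in gives the robot as it stands. The module is installed in compiled form; this text tells all that it offers.
- The arm moves only by the tool arm_command, never from a script. Its argument "deltas" is text: rows parted by semicolons, each of 5 numbers parted by spaces: the shift along the tool's x, y, z in normalised numbers (1 is 0.6 m), then the turn about the tool's z in a scale on which 1.0 is pi/2 rad, then the opening, from 0 (shut) to 1 (fully open). In form: dx dy dz twist jaw; .... A call has 1 to 12 rows; each row is the pose to reach, as a shift and turn from the pose commanded when the call began, along the tool's axes at that moment; what a row does not reach only later rows make up. A row lasts 1/12 s, in which the tool goes at most 41.7 mm and 7.16 degrees, less where a joint would pass 70% of its speed; a pose out of reach is approached as far as the arm can. A call with a gripper value outside its range is refused whole. The fingers move at their own pace and stop on an object; the grip force is fixed at half the most. Time passes only in rows, so rows that repeat a pose let the fingers close. It gives the time, the measured TCP pose, the force, the opening and the grip force at its end, in the units of the state.
- observe(): the state, without advancing time (a new reading comes with each control period).
- optics.get_image(name): name is "side" or "top"; returns (picture, depth): 400x640x3 uint8, red, green, blue; 400x640 float32, m along the optical axis (not along the pixel's ray), 0 where there is no reading.
- optics.camera_info(name): a dict with "K" (3x3 intrinsics, pixels), "D" ([k1, k2, p1, p2, k3] as OpenCV has them; the pictures are not rectified), "pose" (4x4, takes a point from camera to world coordinates). Camera axes: x right, y down, z forward; pixel columns grow to the right and rows downward; lengths in m; the calibration is good to about 2 mm. A picture is of the moment at which its call begins. camera_info takes no time and is no camera call.
- robot.sign_off(): hands the job in; it is judged then, once.
Trained networks look in the newest picture that a camera, given by its name, has taken for a name from the list of things; names that differ only in an ending like _2 or _b are one class to them, and where a whole thing is asked for, a point or a joint stands for the part that bears it (a point fixed in the world has none). Each returns a list of dicts, best first, with "score" (0 to 1); they miss things now and then, are a little off and sometimes report something else, mostly with a low value. They report only what shows in the picture. A call takes as long as a camera call.
- spot_in(camera, name): "position" ([column, row] in pixels, amid what is visible of it).
The state is a dict: "time": time; "joint_positions": joint angles; "dq": joint speeds; "joint_efforts": joint torques, N m; "tool_pos": TCP position; "orientation": TCP orientation; "ft_force": force on the tool from outside, world axes, zero at the start; "wrist_torque": the same for the moment, N m; "finger_gap": finger opening in m; "gripper_force": force on a finger pad.
Only numpy, scipy, OpenCV 4.12 (cv2) and the standard library are available. Lean on these libraries where they do the work, as an engineer would, in place of code of your own. Each camera call takes 0.05 s, during which the arm holds its last target. There are 200 camera calls.

## Task

The gearbox on the bench has been opened to check a bearing. Lift the output shaft, the one with the large gear wheel, out of the lower housing half, gripping it by the bare length of shaft between the gear wheel and the far bearing, and hold it up to the inspection camera with the bearing at its gear end about 90 mm in front of the lens, in the middle of the picture, the shaft pointing straight into the lens (the camera looks down at a slant, so the shaft must be slanted to match). Leave the input shaft in its seats, do not touch the camera or its stand or disturb the other things on the bench, and finish with the gripper still holding the shaft there, still and free in the air.

Things in the scene. Friction and masses are not known exactly. Their poses are not given: they have to be found in the camera images.
- gearbox: Lower half of a grey cast gearbox, open on top, fixed; 136 (x) x 190 (y) mm, 60 high. Origin: centre of its underside. Two shafts lie along its x, at y = -29 and 29 mm (either may be in either place), axes 60 mm above the bench, level with the rim; bearings sit in half-round seats in the end walls (|x| 44..58) and lift straight up. Inner walls at |y| = 75 mm; floor 44 mm below the axes.
- output_shaft: The part to show: steel shaft, 153 mm long, 16 mm thick, 0.5 to 0.7 kg, with the large gear (78 mm). Origin on its axis midway between bearings; x along it to the gear end. In mm along x: keyed stub -95..-57, bearing (32 mm dia.) -57..-45, bare shaft -45..18 (grip here; mass centre near 7), gear 18..36, bearing 45..57, end 58. Free beside the bare shaft: 42 mm to the other shaft, 38 to the wall.
- bearing_face (a point): Centre of the end face of the gear-end bearing, on the output shaft's axis, 58 mm from its origin; x runs along the shaft, out of this end. This face is to be shown.
- shaft_tail (a point): The other end of the output shaft: tip of the keyed stub, 95 mm behind the shaft's origin. A grip of about 45 N on the bare shaft keeps it from swivelling between the fingers.
- input_shaft: The other shaft in the gearbox, 16 mm in diameter, with the small pinion (42 mm diameter) at x = 18..36 mm and the same bearings; origin on its axis midway between the bearings, x along it. Stays in its seats.
- camera_stand: Inspection camera on a fixed post stand: white base 160 x 130 mm, post 346 mm high, grey camera, black lens with ring light (58 mm dia.) pointing roughly towards the robot and 11 to 26 degrees down, different each time. Origin on the bench about under the focus; along the stand's x: base 135..295 mm, post at 235, camera's tilt pivot at 166 (290 mm up).
- cam_lens (a point): Centre of the front of the camera's lens and ring light, on the optical axis 85 mm from the tilt pivot. Its x axis is the optical axis, pointing out of the lens (towards the robot and down); y is level.
- cam_focus (a point): Point of sharp focus: 90 mm in front of the lens on the optical axis, about 210 to 255 mm above the bench; axes as cam_lens. The bearing's end face belongs here, the shaft's own x axis pointing straight back along this x axis, into the lens.
- spare_bearing: Loose ball bearing lying flat, 32 mm diameter, 12 mm high, origin centre of its underside. Bystander.
- mallet: Soft-face mallet lying on the bench, 35 mm high, handle 220 mm along its x from the origin. Bystander.
- spanner: Spanner, 200 mm, lying along its x, origin near its middle. Bystander.
- grease_tub: Jar, 64 mm diameter, 75 mm high, origin centre of its underside. Bystander.
- spray_can: White can, 58 mm diameter, 170 mm high, origin centre of its underside. Bystander.

How it is judged:
By the outcome, as a careful person would: the job done as asked, in the order asked, and still so for the second after the job is handed in, while the arm keeps its last pose, push and grip.
It also fails if it takes over 38 s, if anything falls off the work surface, if the arm or the gripper's body presses on something with over 40 N, if the wrist force passes 120 N, or if a joint passes its speed limit or range.

## Working session

There is one attempt and no reset: what is moved stays moved. The work goes in short steps, Python scripts to look and compute and a tool call to move; the robot and the scene stay as the last step left them, time stands still between calls to the robot, and variables do not carry over. Pictures are saved under pics/ and viewed, at most 10 in all, crops included, and the job is handed in when it is done.

Besides the shell and the picture viewer there is one more tool, called after "Request:" as name(argument=value, ...) on one line, values as JSON. arm_command: Moves the arm, as the interface text tells. Its arguments: {"type":"object","properties":{"deltas":{"type":"string"}},"required":["deltas"]}

```bash
mkdir -p pics; cat > h.py <<'E'
import numpy as np, cv2
from rig import observe, optics, robot, spot_in
def cloud(n):
    im,d=optics.get_image(n); ci=optics.camera_info(n); K=np.array(ci["K"],float);D=np.array(ci["D"],float);T=np.array(ci["pose"])
    v,u=np.mgrid[0:d.shape[0],0:d.shape[1]]
    p=cv2.undistortPoints(np.stack([u,v],-1).reshape(-1,1,2).astype(np.float64),K,D).reshape(d.shape+(2,))
    P=np.concatenate([p*d[...,None],d[...,None]],-1)@T[:3,:3].T+T[:3,3]
    P[d==0]=np.nan
    return im,P
E
python3 - <<'E'
from h import *
s=observe();print(s)
for n in("top","side"):
    im,P=cloud(n);np.save(f"{n}.npy",P);cv2.imwrite(f"pics/{n}0.png",im[...,::-1]);print(n,np.array(optics.camera_info(n)["pose"]).round(3))
    for k in("gearbox","output_shaft","bearing_face","shaft_tail","input_shaft","camera_stand","cam_lens","spray_can","grease_tub","mallet"):
        for r in spot_in(n,k)[:2]:
            c,w=np.int32(np.round(r["position"]));print(k,r["score"],c,w,P[w,c].round(3))
E
```

```text
{'time': 0.0, 'joint_positions': array([-79.92876324,  22.87102397,   2.58013552,  88.11414351,
        -1.07085964,  69.15037719,  -2.90729229]), 'dq': array([ 0.08796328,  0.1272483 ,  0.0430467 , -0.04373515, -0.00274989,
       -0.00913535,  0.0583794 ]), 'joint_efforts': array([-1.92994794e-04, -4.75122464e+01,  1.36390015e+00, -2.54221648e+01,
        1.14544609e-02,  9.48363886e-03,  2.63811948e-06]), 'tool_pos': array([0.17617416, 0.62500888, 0.23027377]), 'orientation': array([[-9.62506482e-01,  2.71258402e-01, -3.88928709e-04],
       [ 2.71258643e-01,  9.62504607e-01, -1.90516807e-03],
       [-1.42447172e-04, -1.93923689e-03, -9.99998110e-01]]), 'ft_force': array([-0.66074417, -0.39896911, -0.05593487]), 'wrist_torque': array([-0.00164574,  0.02384246, -0.04473484]), 'gripper_force': 0.0, 'finger_gap': 0.08514201813237954}
top [[-0.012 -0.997  0.08   0.462]
 [-1.     0.011 -0.011  0.006]
 [ 0.01  -0.08  -0.997  1.601]
 [ 0.     0.     0.     1.   ]]
gearbox 0.87 398 226 [ 0.505 -0.256  0.062]
output_shaft 0.94 397 215 [ 0.538 -0.248  0.095]
output_shaft 0.3 400 223 [ 0.51
[... 439 characters left out ...]
64 -0.196  0.181  0.33 ]
 [-0.267  0.714 -0.648  0.911]
 [-0.002 -0.673 -0.74   1.253]
 [ 0.     0.     0.     1.   ]]
gearbox 0.65 349 190 [ 0.512 -0.252  0.011]
gearbox 0.3 247 230 [0.728 0.262 0.302]
output_shaft 0.8 342 185 [ 0.536 -0.215  0.071]
output_shaft 0.16 348 240 [0.459 0.007 0.013]
bearing_face 0.65 341 182 [ 0.541 -0.214  0.089]
bearing_face 0.56 247 227 [0.733 0.25  0.3  ]
shaft_tail 0.55 343 182 [ 0.538 -0.241  0.063]
camera_stand 0.95 237 258 [0.836 0.196 0.011]
cam_lens 0.71 247 226 [0.733 0.249 0.303]
spray_can 0.87 281 212 [0.715 0.024 0.117]
grease_tub 0.81 346 153 [ 0.569 -0.441  0.045]
grease_tub 0.31 280 210 [0.717 0.026 0.13 ]
mallet 0.69 326 379 [0.409 0.527 0.003]
```

```bash
python3 - <<'E'
import cv2
a=cv2.imread("pics/top0.png")
cv2.imwrite("pics/top1.png",cv2.resize(a[90:290,190:490],(795,530),interpolation=cv2.INTER_CUBIC))
a=cv2.imread("pics/side0.png")
cv2.imwrite("pics/side1.png",cv2.resize(a[110:310,180:420],(720,600),interpolation=cv2.INTER_CUBIC))
E
```

```text
(no output)
```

View pics/top1.png

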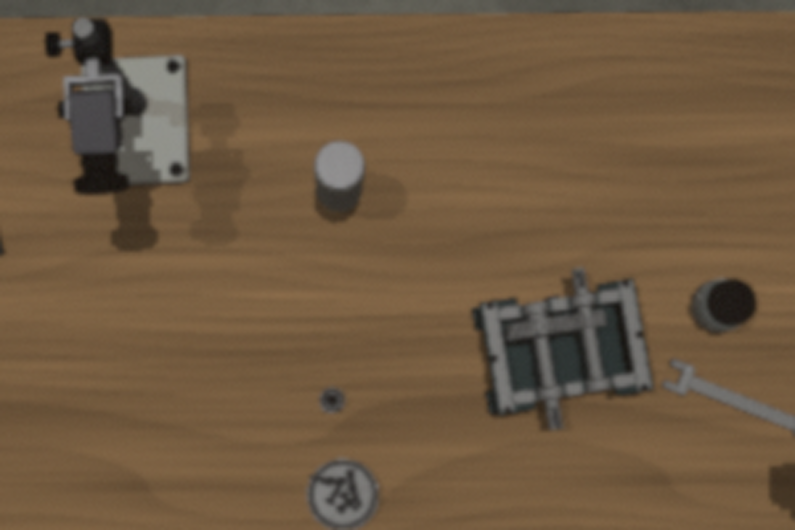

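View pics/side1.png

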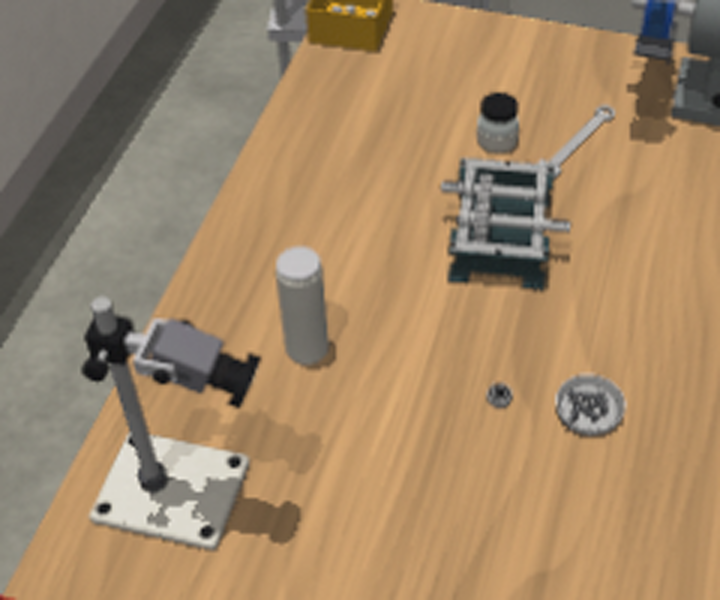

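Top view (crop scale 2.65): the large gear is on the left shaft, near crop (555,325), at its far (+x) end. The tail points towards the robot at (554,428), and the input shaft is on the right. The camera is at (95,120) looking towards -x, with the spray can at (338,180). The side view agrees.

The tool can't tilt, so I'll have to swivel the shaft in the fingers by pressing the gear on the housing rim. Next I'll measure more precisely.

```bash
python3 - <<'E'
from h import *
C={}
for n in("top","side"):
    L=[cloud(n)[1] for _ in range(4)]
    C[n]=np.nanmean(L,0); np.save(n+".npy",C[n]); print(n,"noise",np.nanmedian(np.nanstd([l[...,2] for l in L],0)))
for n,P in C.items():
    Q=P.reshape(-1,3);Q=Q[~np.isnan(Q[:,0])]
    b=Q[(abs(Q[:,0]-.51)<.16)&(abs(Q[:,1]+.26)<.16)]
    r=b[(b[:,2]>.052)&(b[:,2]<.07)]
    rc=cv2.minAreaRect(r[:,:2].astype(np.float32));print(n,"rim+shafts",len(r),rc)
    g=b[(b[:,2]>.083)];print(" gear top",len(g),g.mean(0),g.max(0),g.min(0))
    s=Q[(Q[:,0]>.6)&(Q[:,0]<.95)&(Q[:,1]>.08)&(Q[:,1]<.38)]
    w=s[(s[:,2]>.006)&(s[:,2]<.03)];print(" base",len(w),cv2.minAreaRect(w[:,:2].astype(np.float32)),w[:,2].mean(),w.min(0),w.max(0))
    c=s[(s[:,2]>.2)];print(" cam",len(c),c.min(0),c.max(0))
    k=Q[(abs(Q[:,0]-.715)<.06)&(abs(Q[:,1])<.08)&(Q[:,2]>.16)];print(" can top",k.mean(0))
E
```

```text
top noise 0.0032734868638356653
side noise 0.002356319230994428
top rim+shafts 1240 ((0.5197317004203796, -0.2749512195587158), (0.1838032305240631, 0.18847259879112244), 8.814666748046875)
 gear top 125 [ 0.54465231 -0.24261899  0.09345493] [ 0.55709218 -0.21150341  0.10368115] [ 0.5324949  -0.30311492  0.08317866]
 base 1131 ((0.7698014974594116, 0.24644649028778076), (0.2753710448741913, 0.28182169795036316), 3.8160269260406494) 0.01591153770216244 [0.63496014 0.09668466 0.00601488] [0.9165597  0.3786764  0.02838143]
 cam 1275 [0.67421559 0.20954587 0.20140413] [0.85166026 0.29708038 0.34912352]
 can top [ 0.7225095  -0.00484832  0.16970043]
side rim+shafts 631 ((0.523454487323761, -0.26884669065475464), (0.18129022419452667, 0.19062179327011108), 8.317116737365723)
 gear top 46 [ 0.54768484 -0.22837658  0.09158971] [ 0.55902827 -0.20388039  0.09766464] [ 0.5363968  -0.2635221   0.08327397]
 base 1302 ((0.814734697341919, 0.252287358045578), (0.16232353448867798, 0.1323276162147522), 1.9485536813735962) 0.014680352766694818 [0.73224593 0.18492402 0.00604588] [0.89458716 0.31988956 0.02987407]
 cam 1118 [0.6779808  0.21167303 0.20025443] [0.85322543 0.30035995 0.34743358]
 can top [0.72736125 0.00267068 0.16715859]
```

```bash
cat > fit.py <<'E'
from h import *
from scipy.optimize import differential_evolution
def H(p,side):
    x,y=p[:,0],p[:,1]; h=np.full(len(p),np.nan)
    ins=(abs(x)<58)&(abs(y)<95); h[ins]=60; h[(abs(x)<44)&(abs(y)<75)]=16
    for yy,R,sg in((29*side[0],39,side[1]),(-29*side[0],21,side[2])):
        xs=x*sg; d=abs(y-yy)
        r=np.zeros(len(p)); r[(xs>-95)&(xs<58)]=8; r[(abs(xs)>45)&(abs(xs)<57)]=16; r[(xs>18)&(xs<36)]=R
        m=d<r; h[m]=np.fmax(np.nan_to_num(h[m]),60+np.sqrt(r[m]**2-d[m]**2))
    return np.nan_to_num(h)
def loc(q,Q):
    c,s=np.cos(q[2]),np.sin(q[2]); d=(Q[:,:2]-q[:2])*1000
    return np.c_[d@[c,s],d@[-s,c]]
if __name__=="__main__":
  for n in("top","side"):
    P=np.load(n+".npy");Q=P.reshape(-1,3);Q=Q[~np.isnan(Q[:,0])]
    Q=Q[(abs(Q[:,0]-.52)<.15)&(abs(Q[:,1]+.27)<.14)]
    for sd in((1,1,-1),(1,1,1)):
      f=lambda q:np.minimum(abs(H(loc(q,Q),sd)-Q[:,2]*1000-q[3]),15).mean()
      r=differential_evolution(f,[(.49,.55),(-.30,-.24),(-.05,.3),(-6,6)],seed=1,maxiter=60)
      print(n,sd,r.fun,r.x.round(4),np.degrees(r.x[2]))
  for n in("top","side"):
    P=np.load(n+".npy");Q=P.reshape(-1,3)
    im,_=optics.get_image(n)
    hsv=cv2.cvtColor(im,cv2.COLOR_RGB2HSV).reshape(-1,3)
    m=(Q[:,2]>.2)&(Q[:,0]>.6)&(abs(Q[:,1]-.25)<.12)&(Q[:,0]<.9)
    yaw=np.radians(2);e=np.array([np.cos(yaw),np.sin(yaw)]);o=np.array([.8147,.2523])
    u=(Q[m,:2]-o)@e*1000+215; v=(Q[m,:2]-o)@[-e[1],e[0]]*1000; z=Q[m,2]*1000
    print(n)
    for a in range(65,200,8):
        k=(u>=a)&(u<a+8)
        if k.sum()>8: print(a+4,k.sum(),"z95 %.0f z50 %.0f v %.0f %.0f"%(np.percentile(z[k],95),np.median(z[k]),*np.percentile(v[k],[3,97])))
    B=(hsv[:,1]<45)&(hsv[:,2]>110)&(abs(Q[:,2]-.012)<.02)&(abs(Q[:,0]-.8147)<.12)&(abs(Q[:,1]-.2523)<.11)
    pts=Q[B];print("white",len(pts),pts[:,2].mean(),cv2.minAreaRect(pts[:,:2].astype(np.float32)))
E
python3 fit.py
```

```text
top (1, 1, -1) 2.7147069547937894 [ 0.5224 -0.2751  0.1477 -0.8082] 8.461402429609645
top (1, 1, 1) 2.6289850918380737 [ 0.5222 -0.2752  0.1527 -0.8121] 8.749867183461712
side (1, 1, -1) 3.877460299767699 [ 0.5261 -0.2679  0.1333  2.8217] 7.640078427435447
side (1, 1, 1) 3.769533331388472 [ 0.5261 -0.268   0.1336  2.7071] 7.65644747526921
top
77 44 z95 292 z50 288 v -25 17
85 62 z95 293 z50 289 v -32 21
93 49 z95 287 z50 282 v -32 21
101 48 z95 290 z50 284 v -21 14
109 39 z95 293 z50 288 v -22 11
117 55 z95 300 z50 296 v -24 16
125 61 z95 303 z50 301 v -26 19
133 66 z95 307 z50 303 v -27 18
141 56 z95 309 z50 306 v -27 17
149 70 z95 312 z50 309 v -30 23
157 85 z95 315 z50 311 v -39 30
165 86 z95 317 z50 313 v -40 30
173 51 z95 318 z50 314 v -35 28
181 33 z95 303 z50 300 v -33 25
189 79 z95 302 z50 299 v -32 24
197 28 z95 303 z50 301 v -30 22
white 750 0.016127059774604872 ((0.8135327696800232, 0.2505252957344055), (0.1568729281425476, 0.13230298459529877), 2.095757246017456)
side
77 10 z95 290 z50 289 v -15 11
85 46 z95 292 z50 288 v -18 25
93 38 z95 293 z50 280 v -20 28
101 32 z95 287 z50 282 v -11 27
109 36 z95 291 z50 285 v -10 17
117 40 z95 296 z50 289 v -14 19
125 54 z95 301 z50 298 v -20 22
133 56 z95 304 z50 301 v -20 22
141 55 z95 306 z50 303 v -19 22
149 55 z95 310 z50 307 v -20 22
157 67 z95 313 z50 308 v -20 34
165 61 z95 316 z50 312 v -37 36
173 51 z95 317 z50 313 v -29 35
181 14 z95 302 z50 297 v -28 28
189 61 z95 302 z50 294 v -28 27
197 32 z95 301 z50 300 v -24 28
white 1184 0.014630125567835078 ((0.8145032525062561, 0.2531205117702484), (0.15777058899402618, 0.13022984564304352), 2.7351019382476807)
```

The manual's scale: shifts go in shares of 0.6 m and turns go in shares of pi/2 rad. Converting my numbers, -0.4 m is -0.6667, -0.365 m is -0.6083, -0.417 rad is -0.2655.

Request:
arm_command(deltas="-0.05 -0.0417 0 -0.0318 0.5; -0.1 -0.0833 0 -0.0637 0.5; -0.1667 -0.1333 0 -0.0955 0.5; -0.2167 -0.175 0 -0.1273 0.5; -0.275 -0.2167 0 -0.1592 0.5; -0.3333 -0.2667 0 -0.191 0.5; -0.3833 -0.3083 0 -0.2228 0.5; -0.4417 -0.35 0 -0.2546 0.5; -0.5 -0.4 0 -0.2655 0.5; -0.55 -0.4417 0 -0.2655 0.5; -0.6083 -0.4833 0 -0.2655 0.5; -0.6667 -0.5333 0 -0.2655 0.5")

```text
time: 2.6
tool_pos: [0.4656, 0.2221, 0.2318]
orientation: [[-0.99, -0.142, 0.001], [-0.142, 0.99, 0.001], [-0.001, 0.001, -1.0]]
ft_force: [1.1, 1.0, -0.2]
finger_gap: 0.0429
gripper_force: 0.0
```

```bash
python3 - <<'E'
from h import *
s=observe();print(s["time"],s["tool_pos"],s["orientation"].round(4),s["joint_positions"].round(1),s["finger_gap"])
for n,o in(("top",(.8135,.2505)),("side",(.8146,.2527))):
    Q=np.load(n+".npy").reshape(-1,3);Q=Q[~np.isnan(Q[:,0])]
    yaw=np.radians(2.3);e=np.array([np.cos(yaw),np.sin(yaw)])
    u=(Q[:,:2]-o)@e*1000+215; v=(Q[:,:2]-o)@[-e[1],e[0]]*1000; z=Q[:,2]*1000
    for lo,hi in((118,172),(122,155)):
        k=(u>lo)&(u<hi)&(abs(v)<16)&(z>285)
        U,V,Z=u[k],v[k],z[k]
        for _ in range(4):
            A=np.c_[U,V,np.ones(len(U))];c=np.linalg.lstsq(A,Z,rcond=None)[0];g=abs(A@c-Z)<5;U,V,Z=U[g],V[g],Z[g]
        print(n,len(U),c,np.degrees(np.arctan(c[0])))
E
```

```text
2.6 [0.46561045 0.22206585 0.23177663] [[-9.899e-01 -1.420e-01  1.000e-03]
 [-1.420e-01  9.899e-01  1.000e-03]
 [-1.200e-03  8.000e-04 -1.000e+00]] [-44.1   9.2  15.6 106.5  -2.7  64.6  70.6] 0.04289168705689557
top 260 [3.58836643e-01 1.54567378e-02 2.55513662e+02] 19.739846468238817
top 157 [3.59469735e-01 1.89549049e-03 2.55373449e+02] 19.771975602849647
side 169 [3.82837167e-01 3.27648691e-03 2.50733288e+02] 20.948703249574724
side 105 [3.47732397e-01 4.01387272e-03 2.55677691e+02] 19.174219215976773
```

In the tool's units: -0.453 m is -0.755, -0.32 m is -0.5333.

Request:
arm_command(deltas="0.0033 -0.0667 0 0 0.5; 0.0067 -0.1333 0 0 0.5; 0.01 -0.2 0 0 0.5; 0.015 -0.2667 0 0 0.5; 0.0183 -0.3333 0 0 0.5; 0.0217 -0.4 0 0 0.5; 0.025 -0.4667 0 0 0.5; 0.03 -0.5333 0 0 0.5; 0.0333 -0.6 0.0333 0 0.5; 0.0367 -0.6667 0.05 0 0.5; 0.0417 -0.7333 0.0833 0 0.5; 0.0417 -0.755 0.1167 0 0.5")

```text
time: 3.6
tool_pos: [0.5042, -0.2347, 0.1623]
orientation: [[-0.991, -0.136, 0.004], [-0.136, 0.991, -0.004], [-0.003, -0.005, -1.0]]
ft_force: [1.0, 0.3, 0.0]
finger_gap: 0.0424
gripper_force: 0.0
```

```bash
python3 - <<'E'
from h import *
s=observe();print(s["time"],s["tool_pos"],s["joint_positions"].round(1))
a,P=cloud("side");b,P2=cloud("top");np.save("s2.npy",P);np.save("t2.npy",P2)
A=cv2.resize(a[110:230,290:410],(600,600),interpolation=cv2.INTER_CUBIC)
cv2.imwrite("pics/s2.png",A[...,::-1])
E
```

```text
3.6 [ 0.50416673 -0.23467235  0.16228461] [ -6.8  19.5  33.7 106.5 -12.5  57.4 129.9]
```

View pics/s2.png

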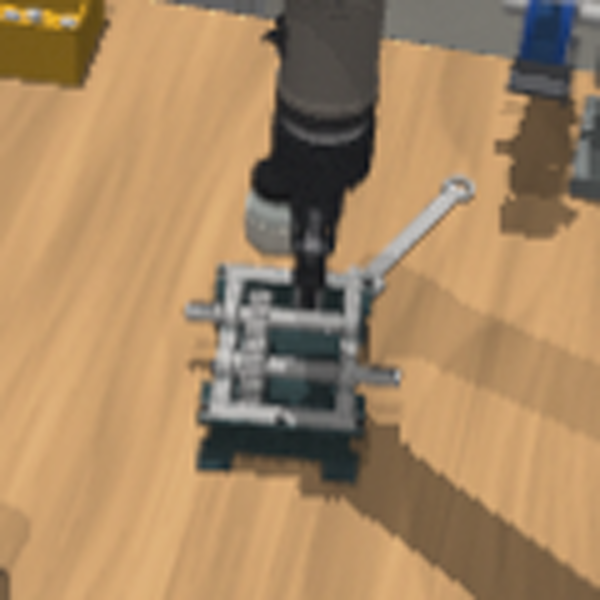

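Request:
arm_command(deltas="0 0 0 0 0.5; 0 0 0 0 0.5; 0 0 0 0 0.5")

```text
time: 3.95
tool_pos: [0.5052, -0.2268, 0.1623]
orientation: [[-0.99, -0.145, 0.002], [-0.145, 0.99, 0.001], [-0.002, 0.0, -1.0]]
ft_force: [0.3, -0.3, -0.2]
finger_gap: 0.0427
gripper_force: 0.0
```

```bash
python3 - <<'E'
from h import *
s=observe();t=s["tool_pos"];R=s["orientation"];print(s["time"],t,np.degrees(np.arctan2(R[1,1],R[0,1])))
for n in("side","top"):
    P=np.nanmean([cloud(n)[1] for _ in range(3)],0);Q=P.reshape(-1,3)
    L=(Q-t)@R*1000
    for lo,hi in((-25,5),(-50,-25),(-110,-70)):
        k=(abs(L[:,0])<60)&(abs(L[:,1])<75)&(L[:,2]>lo)&(L[:,2]<hi)
        if k.sum()>5: print(n,(lo,hi),k.sum(),"x",np.percentile(L[k,0],[5,50,95]).round(0),"y",np.percentile(L[k,1],[5,50,95]).round(0),"zmax",L[k,2].max().round(1))
    T=np.array(optics.camera_info(n)["pose"]);ci=optics.camera_info(n)
    Ti=np.linalg.inv(T)
    for p in (t,t-.06*R[:,2]): print(n,"proj",cv2.projectPoints(p.reshape(1,3),cv2.Rodrigues(Ti[:3,:3])[0],Ti[:3,3],np.array(ci["K"],float),np.array(ci["D"],float))[0].ravel().round(1))
E
```

```text
3.95 [ 0.50517241 -0.2267721   0.16228722] 98.30888234218571
side (-25, 5) 23 x [-13.  -4.   7.] y [27. 34. 37.] zmax 0.7
side (-50, -25) 10 x [-19.  -3.   5.] y [-44.  37.  54.] zmax -25.2
side (-110, -70) 110 x [-18.  -3.  14.] y [18. 42. 68.] zmax -70.2
side proj [351.4 168.3]
side proj [352.4 157. ]
top (-110, -70) 74 x [-9.  1. 13.] y [32. 54. 63.] zmax -70.1
top proj [394. 225.]
top proj [397.4 224.4]
```

Request:
arm_command(deltas="-0.005 -0.0133 0 0 0.5; -0.0092 -0.0272 0.0167 0 0.5; -0.0092 -0.0272 0.05 0 0.5; -0.0092 -0.0272 0.0833 0 0.5; -0.0092 -0.0272 0.1 0 0.5; -0.0092 -0.0272 0.1 0 0.5")

```text
time: 4.75
tool_pos: [0.5099, -0.2434, 0.0983]
orientation: [[-0.99, -0.141, -0.005], [-0.141, 0.99, 0.001], [0.005, 0.002, -1.0]]
ft_force: [0.0, 0.8, -0.3]
finger_gap: 0.0428
gripper_force: 0.0
```

```bash
python3 - <<'E'
from h import *
s=observe();print(s["time"],s["tool_pos"],s["ft_force"])
a,P=cloud("side")
A=cv2.resize(a[140:215,310:385],(600,600),interpolation=cv2.INTER_CUBIC)
cv2.imwrite("pics/s3.png",A[...,::-1])
E
```

```text
4.75 [ 0.50987194 -0.24340886  0.09830172] [ 0.03404851  0.81757079 -0.30556686]
```

View pics/s3.png

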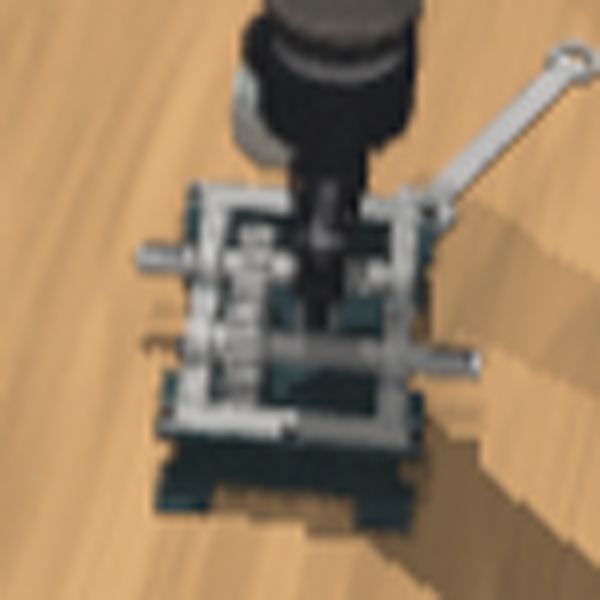

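In the tool's units: 0.057 m is 0.095, 0.055 m is 0.0917.

Request:
arm_command(deltas="0 0.0017 0.0333 0 0.5; 0 0.0017 0.0667 0 0.5; 0 0.0017 0.0917 0 0.5; 0 0.0017 0.095 0 0.5; 0 0.0017 0.095 0 0.5; 0 0.0017 0.095 0 0.5; 0 0.0017 0.095 0 0.5")

```text
time: 5.38
tool_pos: [0.5128, -0.2433, 0.0458]
orientation: [[-0.99, -0.142, 0.003], [-0.142, 0.99, -0.001], [-0.003, -0.001, -1.0]]
ft_force: [-0.1, -0.5, 0.2]
finger_gap: 0.0427
gripper_force: 0.0
```

Request:
arm_command(deltas="0 0 0 0 0.3; 0 0 0 0 0.2; 0 0 0 0 0.1; 0 0 0 0 0; 0 0 0 0 0; 0 0 0 0 0; 0 0 0 0 0; 0 0 0 0 0")

```text
time: 6.05
tool_pos: [0.5125, -0.2439, 0.0454]
orientation: [[-0.99, -0.142, 0.002], [-0.142, 0.99, -0.002], [-0.002, -0.002, -1.0]]
ft_force: [-0.1, -2.2, 6.3]
finger_gap: 0.014
gripper_force: 58.5
```

In the tool's units: 0.006 m is 0.01, 0.003 m is 0.005.

Request:
arm_command(deltas="0 0 0 0 0.35; 0 0 0.005 0 0.35; 0 0 0.01 0 0.35; 0 0 0.01 0 0.35; 0 0 0.01 0 0.2; 0 0 0.01 0 0; 0 0 0.01 0 0; 0 0 0.01 0 0; 0 0 0.01 0 0; 0 0 0.01 0 0; 0 0 0.01 0 0")

```text
time: 6.97
tool_pos: [0.5114, -0.2436, 0.0382]
orientation: [[-0.99, -0.141, 0.0], [-0.141, 0.99, -0.001], [-0.0, -0.001, -1.0]]
ft_force: [1.7, -6.2, -3.9]
finger_gap: 0.014
gripper_force: 58.4
```

Request:
arm_command(deltas="0 0 -0.0167 0 0; 0 0 -0.0333 0 0; 0 0 -0.0583 0 0; 0 0 -0.0833 0 0; 0 0 -0.1083 0 0; 0.0083 0.0033 -0.1333 0 0; 0.0417 0.0167 -0.1333 0 0; 0.075 0.0333 -0.1333 0 0; 0.1083 0.0467 -0.1333 0 0; 0.13 0.055 -0.1333 0 0; 0.13 0.055 -0.1333 0 0; 0.13 0.055 -0.1333 0 0")

```text
time: 7.97
tool_pos: [0.4286, -0.2195, 0.1183]
orientation: [[-0.99, -0.142, -0.001], [-0.142, 0.99, 0.003], [0.0, 0.003, -1.0]]
ft_force: [0.3, -0.1, -7.5]
finger_gap: 0.0143
gripper_force: 59.0
```

```bash
python3 - <<'E'
from h import *
s=observe();t=s["tool_pos"];R=s["orientation"];print(s["time"],t,s["ft_force"],s["wrist_torque"],s["finger_gap"],s["gripper_force"])
a,P=cloud("side")
A=cv2.resize(a[130:230,310:410],(600,600),interpolation=cv2.INTER_CUBIC)
cv2.imwrite("pics/s4.png",A[...,::-1])
E
```

```text
7.9667 [ 0.42860345 -0.21953158  0.11834749] [ 0.30864252 -0.05876651 -7.53600661] [-0.01975024  0.03675194 -0.05767128] 0.014324408143188196 58.991684317588806
```

View pics/s4.png

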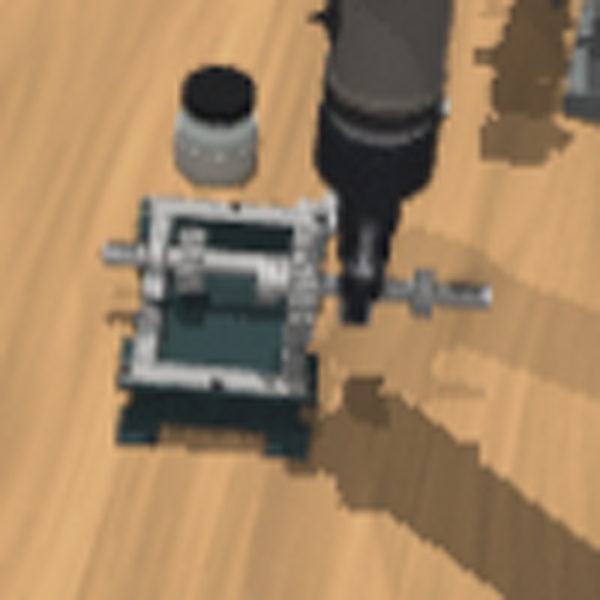

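The side view shows the shaft level in the fingers, with the tail at crop (485,295) and the gear disc at (310,290) just over the near end wall. The input shaft is still seated. Now I'll press the gear on the rim to slant the shaft.

In the tool's units: 0.044 m is 0.0733, 0.041 m is 0.0683.

Request:
arm_command(deltas="0 0 0.025 0 0; 0 0 0.05 0 0; 0 0 0.0633 0 0; 0 0 0.0667 0 0; 0 0 0.0683 0 0; 0 0 0.07 0 0; 0 0 0.0717 0 0; 0 0 0.0733 0 0; 0 0 0.0733 0 0; 0 0 0.0733 0 0")

```text
time: 8.85
tool_pos: [0.4302, -0.2214, 0.0749]
orientation: [[-0.99, -0.142, 0.001], [-0.142, 0.99, -0.0], [-0.001, -0.0, -1.0]]
ft_force: [-2.4, -0.3, -3.1]
finger_gap: 0.0142
gripper_force: 59.4
```

In the tool's units: 0.006 m is 0.01, 0.001 m is 0.0017.

Request:
arm_command(deltas="0 0 0.0017 0 0; 0 0 0.0033 0 0; 0 0 0.005 0 0; 0 0 0.0067 0 0; 0 0 0.0083 0 0; 0 0 0.01 0 0; 0 0 0.01 0 0; 0 0 0.01 0 0")

```text
time: 9.52
tool_pos: [0.4279, -0.2235, 0.0709]
orientation: [[-0.99, -0.139, -0.002], [-0.139, 0.99, 0.0], [0.001, 0.0, -1.0]]
ft_force: [-13.8, -0.3, 23.8]
finger_gap: 0.0145
gripper_force: 63.4
```

```bash
cat > tilt.py <<'E'
from h import *
# shaft points in tool frame (tool x = -shaft horizontal dir); fit line through tail & stub side
def tilt(n,k=4,v=True):
    s=observe();t=s["tool_pos"];R=s["orientation"]
    P=np.nanmean([cloud(n)[1] for _ in range(k)],0);L=(P.reshape(-1,3)-t)@R*1000
    out=[]
    for a in range(14,104,10):
        m=(L[:,0]>a)&(L[:,0]<a+10)&(abs(L[:,1])<22)&(L[:,2]>-70)&(L[:,2]<60)
        if m.sum()>3: out.append((L[m,0].mean(),np.median(L[m,1]),np.median(L[m,2]),m.sum()))
    o=np.array(out);print(n,o.round(1).tolist())
    return o
if __name__=="__main__":
    s=observe();print(s["time"],s["tool_pos"],s["ft_force"])
    for n in("side","top"):
        o=tilt(n); m=(o[:,0]<40)|(o[:,0]>57)
        print(np.degrees(np.arctan(np.polyfit(o[m,0],o[m,2],1,w=np.sqrt(o[m,3]))[0])))
E
python3 tilt.py
```

```text
9.5167 [ 0.42790955 -0.22346354  0.07087054] [-13.80425408  -0.2737622   23.82774462]
side [[19.1, 6.4, -24.1, 9.0], [29.6, 7.3, -22.3, 13.0], [39.6, 11.5, -27.5, 19.0], [48.8, 9.0, -22.9, 13.0], [59.4, 3.7, -21.4, 9.0], [69.4, 5.5, -18.0, 12.0], [79.2, 4.5, -17.0, 8.0]]
7.827520783741858
top []Traceback (most recent call last):
  File "tilt.py", line 15, in <module>
    o=tilt(n); m=(o[:,0]<40)|(o[:,0]>57)
                  ~^^^^^
IndexError: too many indices for array: array is 1-dimensional, but 2 were indexed
```

Request:
arm_command(deltas="0 0 0.0017 0 0; 0 0 0.0033 0 0; 0 0 0.005 0 0; 0 0 0.0067 0 0; 0 0 0.0067 0 0; 0 0 0.0067 0 0")

```text
time: 10.42
tool_pos: [0.4272, -0.2247, 0.067]
orientation: [[-0.99, -0.138, -0.002], [-0.138, 0.99, -0.001], [0.002, -0.001, -1.0]]
ft_force: [-14.8, -2.8, 24.0]
finger_gap: 0.0142
gripper_force: 65.9
```

```bash
sed -i 's/("side","top")/("side",)/' tilt.py; python3 tilt.py
```

```text
10.4167 [ 0.42722744 -0.22474915  0.06701472] [-14.81943643  -2.76171177  24.00723841]
side [[18.6, 4.8, -23.0, 9.0], [28.7, 6.8, -19.8, 11.0], [39.3, 9.1, -22.3, 21.0], [48.5, 9.5, -19.9, 14.0], [59.1, 5.9, -15.1, 8.0], [68.5, 4.5, -13.6, 12.0], [79.2, 5.6, -11.9, 10.0]]
11.10426421524959
```

In the tool's units: 0.005 m is 0.0083, 0.004 m is 0.0067.

Request:
arm_command(deltas="0 0 0.0017 0 0; 0 0 0.0033 0 0; 0 0 0.005 0 0; 0 0 0.0067 0 0; 0 0 0.0083 0 0; 0 0 0.0083 0 0; 0 0 0.0083 0 0")

```text
time: 11.2
tool_pos: [0.4275, -0.2258, 0.0653]
orientation: [[-0.991, -0.137, -0.0], [-0.137, 0.991, 0.0], [0.0, 0.0, -1.0]]
ft_force: [-25.5, 1.0, 56.4]
finger_gap: 0.0144
gripper_force: 68.9
```

```bash
python3 tilt.py
```

```text
11.2 [ 0.42754267 -0.22584704  0.06532213] [-25.47659081   0.96906162  56.41000999]
side [[19.0, 5.0, -24.8, 9.0], [28.9, 7.1, -21.5, 11.0], [39.3, 8.8, -20.9, 19.0], [48.7, 10.0, -20.1, 16.0], [59.7, 5.3, -13.9, 8.0], [69.2, 5.2, -14.3, 11.0], [78.9, 5.6, -10.0, 11.0]]
13.25091358955881
```

The force jumped because the gear's upper rim is now touching the fingers: I gripped too close to the gear for this slant. I'll seat the shaft again and regrip about 16 mm nearer the tail.

In the tool's units: -0.08 m is -0.1333, -0.075 m is -0.125.

Request:
arm_command(deltas="0 0 -0.0333 0 0; 0 0 -0.0667 0 0; 0 0 -0.1 0 0; 0 0 -0.125 0 0; -0.0083 -0.005 -0.1333 0 0; -0.0417 -0.0167 -0.1333 0 0; -0.075 -0.0333 -0.1333 0 0; -0.1083 -0.0467 -0.1333 0 0; -0.1333 -0.05 -0.1333 0 0; -0.1333 -0.05 -0.1333 0 0; -0.1333 -0.05 -0.1333 0 0")

```text
time: 12.32
tool_pos: [0.5137, -0.2387, 0.1378]
orientation: [[-0.99, -0.143, -0.002], [-0.143, 0.99, 0.0], [0.002, 0.001, -1.0]]
ft_force: [-0.3, 0.3, -6.7]
finger_gap: 0.0142
gripper_force: 63.2
```

```bash
python3 tilt.py
```

```text
12.3167 [ 0.51369925 -0.23874612  0.13779462] [-0.27195182  0.27544252 -6.6745614 ]
side [[19.2, 6.2, -23.6, 9.0], [29.0, 7.0, -22.2, 11.0], [39.7, 9.9, -25.0, 16.0], [48.4, 10.1, -23.3, 16.0], [59.1, 6.9, -20.4, 9.0], [69.1, 6.0, -17.1, 12.0], [79.1, 4.6, -15.7, 9.0]]
8.169415420989376
```

In the tool's units: 0.096 m is 0.16, 0.04 m is 0.0667.

Request:
arm_command(deltas="0.005 -0.0077 0 0 0; 0.005 -0.0077 0.0333 0 0; 0.005 -0.0077 0.0667 0 0; 0.005 -0.0077 0.1 0 0; 0.005 -0.0077 0.125 0 0; 0.005 -0.0077 0.1417 0 0; 0.005 -0.0077 0.15 0 0; 0.005 -0.0077 0.1567 0 0; 0.005 -0.0077 0.16 0 0; 0.005 -0.0077 0.16 0 0; 0.005 -0.0077 0.16 0 0")

```text
time: 13.43
tool_pos: [0.5115, -0.2447, 0.044]
orientation: [[-0.99, -0.142, 0.001], [-0.142, 0.99, -0.0], [-0.001, -0.001, -1.0]]
ft_force: [0.2, -0.1, -6.7]
finger_gap: 0.0145
gripper_force: 63.3
```

In the tool's units: 0.007 m is 0.0117, 0.006 m is 0.01.

Request:
arm_command(deltas="0 0.0008 0.0033 0 0; 0 0.0008 0.0067 0 0; 0 0.0008 0.01 0 0; 0 0.0008 0.0117 0 0; 0 0.0008 0.0117 0 0")

```text
time: 13.85
tool_pos: [0.5133, -0.2446, 0.0375]
orientation: [[-0.99, -0.142, 0.005], [-0.142, 0.99, -0.002], [-0.005, -0.002, -1.0]]
ft_force: [3.7, -0.6, 2.0]
finger_gap: 0.0141
gripper_force: 63.6
```

In the tool's units: 0.004 m is 0.0067, 0.002 m is 0.0033.

Request:
arm_command(deltas="0 0 0.0033 0 0; 0 0 0.005 0 0; 0 0 0.0067 0 0; 0 0 0.0067 0 0")

```text
time: 14.18
tool_pos: [0.5134, -0.2444, 0.0351]
orientation: [[-0.99, -0.142, 0.005], [-0.142, 0.99, 0.0], [-0.005, -0.001, -1.0]]
ft_force: [1.5, 2.5, 17.0]
finger_gap: 0.0145
gripper_force: 65.5
```

In the tool's units: 0.016 m is 0.0267, 0.01 m is 0.0167.

Request:
arm_command(deltas="0 0 0 0 0.45; 0 0 -0.005 0 0.45; 0 0 -0.0117 0 0.45; 0.0067 0 -0.0117 0 0.45; 0.0167 0 -0.0117 0 0.45; 0.0267 0 -0.0117 0 0.45; 0.0267 0 -0.0117 0 0.45; 0.0267 0 -0.0117 0 0.45")

```text
time: 14.85
tool_pos: [0.494, -0.2462, 0.0391]
orientation: [[-0.99, -0.141, -0.001], [-0.141, 0.99, 0.0], [0.001, 0.001, -1.0]]
ft_force: [0.5, -0.8, -0.2]
finger_gap: 0.0383
gripper_force: 0.0
```

```bash
python3 - <<'E'
from h import *
s=observe();t=s["tool_pos"];print(s["time"],t,s["ft_force"],s["finger_gap"])
a,P=cloud("side")
A=cv2.resize(a[140:215,310:385],(600,600),interpolation=cv2.INTER_CUBIC)
cv2.imwrite("pics/s5.png",A[...,::-1])
E
```

```text
14.85 [ 0.49401191 -0.24622541  0.03907646] [ 0.48130914 -0.8274294  -0.22500557] 0.03832240515970581
```

View pics/s5.png

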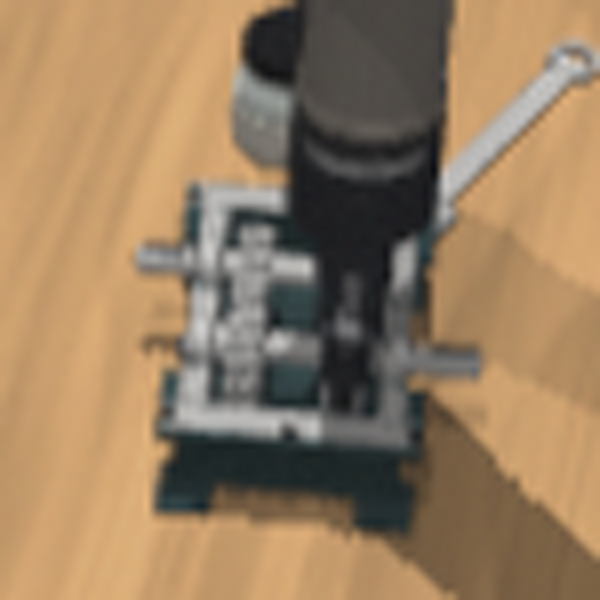

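Side view: the shaft is back in its seats (tail at crop (475,360)). The fingers at about (350,360) are well clear of the gear face at (268,345). Closing 3 mm nearer the gear.

In the tool's units: -0.003 m is -0.005.

Request:
arm_command(deltas="-0.005 0 0 0 0.4; -0.005 0 0 0 0.2; -0.005 0 0 0 0; -0.005 0 0 0 0; -0.005 0 0 0 0; -0.005 0 0 0 0; -0.005 0 0 0 0")

```text
time: 15.48
tool_pos: [0.4988, -0.2461, 0.0396]
orientation: [[-0.99, -0.142, 0.002], [-0.142, 0.99, -0.001], [-0.002, -0.001, -1.0]]
ft_force: [2.9, -0.9, 0.6]
finger_gap: 0.0144
gripper_force: 58.4
```

In the tool's units: 0.08 m is 0.1333, -0.075 m is -0.125.

Request:
arm_command(deltas="0 0 -0.0167 0 0; 0 0 -0.0417 0 0; 0 0 -0.0667 0 0; 0 0 -0.0917 0 0; 0 0 -0.1133 0 0; 0.0083 0.0033 -0.125 0 0; 0.0417 0.0167 -0.125 0 0; 0.075 0.0333 -0.125 0 0; 0.1083 0.0467 -0.125 0 0; 0.1333 0.055 -0.1167 0 0; 0.1333 0.055 -0.0917 0 0; 0.1333 0.055 -0.075 0 0")

```text
time: 16.48
tool_pos: [0.4106, -0.2228, 0.0828]
orientation: [[-0.99, -0.141, -0.004], [-0.141, 0.99, 0.003], [0.004, 0.004, -1.0]]
ft_force: [-0.3, 0.7, -7.9]
finger_gap: 0.0141
gripper_force: 58.9
```

In the tool's units: 0.02 m is 0.0333, 0.019 m is 0.0317.

Request:
arm_command(deltas="0 0 0.0083 0 0; 0 0 0.0133 0 0; 0 0 0.0167 0 0; 0 0 0.02 0 0; 0 0 0.0233 0 0; 0 0 0.0267 0 0; 0 0 0.03 0 0; 0 0 0.0317 0 0; 0 0 0.0333 0 0; 0 0 0.0333 0 0")

```text
time: 17.32
tool_pos: [0.4102, -0.2262, 0.0655]
orientation: [[-0.99, -0.139, -0.007], [-0.139, 0.99, 0.002], [0.006, 0.002, -1.0]]
ft_force: [-14.6, -0.8, 18.0]
finger_gap: 0.014
gripper_force: 65.5
```

```bash
python3 tilt.py
```

```text
17.3167 [ 0.41024763 -0.22623594  0.06547895] [-14.59337385  -0.75499301  17.95453724]
side [[19.6, 6.2, -19.7, 10.0], [28.8, 11.5, -20.3, 19.0], [38.3, 8.7, -24.1, 14.0], [49.5, 8.5, -15.0, 11.0], [58.3, 6.9, -14.4, 9.0], [68.9, 5.6, -11.1, 13.0]]
11.671269900247818
```

In the tool's units: -0.1 m is -0.1667, -0.08 m is -0.1333.

Request:
arm_command(deltas="0 0 -0.0333 0 0; 0.0167 0 -0.0833 0 0; 0.05 0.0167 -0.1333 0 0; 0.0833 0.0333 -0.1667 0 0; 0.0833 0.0333 -0.1667 0 0; 0.0833 0.0333 -0.1667 0 0; 0.0833 0.0333 -0.1667 0 0")

```text
time: 18.1
tool_pos: [0.3622, -0.2116, 0.1642]
orientation: [[-0.99, -0.142, 0.001], [-0.142, 0.99, 0.0], [-0.001, 0.0, -1.0]]
ft_force: [0.9, 0.1, -7.3]
finger_gap: 0.0142
gripper_force: 62.6
```

```bash
cat > fs.py <<'E'
from h import *
from scipy.optimize import differential_evolution
SEG=[(-95,58,8),(-57,-45,16),(45,57,16),(18,36,39)]
def sdf(s,r):
    d=np.full(len(s),1e9)
    for a,b,R in SEG:
        dx=abs(s-(a+b)/2)-(b-a)/2; dr=r-R
        d=np.minimum(d,np.hypot(np.maximum(dx,0),np.maximum(dr,0))+np.minimum(np.maximum(dx,dr),0))
    return d
def fit(n,k=4):
    s=observe();t=s["tool_pos"];R=s["orientation"]
    P=np.nanmean([cloud(n)[1] for _ in range(k)],0);L=(P.reshape(-1,3)-t)@R*1000
    L=L[~np.isnan(L[:,0])]
    m=(L[:,0]>-110)&(L[:,0]<110)&(abs(L[:,1])<50)&(L[:,2]>-70)&(L[:,2]<45)&((abs(L[:,0])>18)|(L[:,2]>3))
    L=L[m]
    def res(q):
        g,y0,z0,th,ps=q; c,sn=np.cos(th),np.sin(th)
        a=np.array([-c*np.cos(ps),c*np.sin(ps),-sn])   # shaft x in tool frame
        D=L-[0,y0,z0]; s_=D@a; r=np.sqrt(np.maximum((D*D).sum(1)-s_**2,0))
        return sdf(s_+g,r)
    f=lambda q:np.minimum(abs(res(q)),8).mean()
    r=differential_evolution(f,[(-40,5),(-10,12),(-30,-8),(-.1,.6),(-.1,.1)],seed=2,maxiter=80)
    q=r.x;print(n,len(L),"cost %.2f grip@%.1f y0 %.1f z0 %.1f tilt %.2f yaw %.2f"%(r.fun,q[0],q[1],q[2],np.degrees(q[3]),np.degrees(q[4])))
    return q
if __name__=="__main__":
    s=observe();print(s["time"],s["tool_pos"],s["ft_force"]);fit("side",6);fit("top",4)
E
python3 fs.py
```

```text
18.1 [ 0.36223356 -0.21156491  0.16420882] [ 0.93268168  0.13765081 -7.28839181]
side 277 cost 1.10 grip@-18.9 y0 1.4 z0 -19.4 tilt 8.21 yaw -0.34
top 329 cost 1.03 grip@-15.2 y0 -2.2 z0 -23.4 tilt 8.43 yaw -0.36
```

In the tool's units: 0.107 m is 0.1783, -0.05 m is -0.0833.

Request:
arm_command(deltas="-0.025 -0.0167 0.0333 0 0; -0.0583 -0.0333 0.0833 0 0; -0.0833 -0.0333 0.125 0 0; -0.0833 -0.0333 0.15 0 0; -0.0833 -0.0333 0.1583 0 0; -0.0833 -0.0333 0.1633 0 0; -0.0833 -0.0333 0.1667 0 0; -0.0833 -0.0333 0.17 0 0; -0.0833 -0.0333 0.1733 0 0; -0.0833 -0.0333 0.1767 0 0; -0.0833 -0.0333 0.1783 0 0; -0.0833 -0.0333 0.1783 0 0")

```text
time: 19.6
tool_pos: [0.4125, -0.2256, 0.0596]
orientation: [[-0.99, -0.14, -0.0], [-0.14, 0.99, 0.001], [0.0, 0.001, -1.0]]
ft_force: [-8.5, 0.5, 11.5]
finger_gap: 0.0143
gripper_force: 68.1
```

In the tool's units: 0.0025 m is 0.0042, 0.0015 m is 0.0025.

Request:
arm_command(deltas="0 0 0.0025 0 0; 0 0 0.0042 0 0; 0 0 0.0042 0 0; 0 0 0.0042 0 0")

```text
time: 19.93
tool_pos: [0.4121, -0.2257, 0.0574]
orientation: [[-0.99, -0.14, -0.001], [-0.14, 0.99, 0.002], [0.0, 0.002, -1.0]]
ft_force: [-10.3, 1.1, 15.0]
finger_gap: 0.014
gripper_force: 69.8
```

In the tool's units: -0.13 m is -0.2167, -0.11 m is -0.1833.

Request:
arm_command(deltas="0 0 -0.0333 0 0; 0.0167 0 -0.0833 0 0; 0.05 0.0167 -0.1333 0 0; 0.0833 0.0333 -0.1833 0 0; 0.0833 0.0333 -0.2167 0 0; 0.0833 0.0333 -0.2167 0 0")

```text
time: 20.43
tool_pos: [0.3634, -0.2131, 0.1892]
orientation: [[-0.99, -0.14, 0.011], [-0.14, 0.99, 0.0], [-0.011, -0.001, -1.0]]
ft_force: [1.5, -0.6, -7.1]
finger_gap: 0.0141
gripper_force: 66.9
```

```bash
python3 fs.py
```

```text
20.4333 [ 0.3633595  -0.2131397   0.18920821] [ 1.47365682 -0.58262606 -7.11209135]
side 293 cost 1.65 grip@-15.5 y0 1.8 z0 -17.8 tilt 16.84 yaw -0.28
top 323 cost 0.94 grip@-12.8 y0 -2.6 z0 -25.4 tilt 17.99 yaw -0.34
```

In the tool's units: 0.133 m is 0.2217, 0.131 m is 0.2183.

Request:
arm_command(deltas="-0.025 -0.0167 0.05 0 0; -0.0583 -0.0333 0.1167 0 0; -0.0833 -0.0333 0.1667 0 0; -0.0833 -0.0333 0.2 0 0; -0.0833 -0.0333 0.2133 0 0; -0.0833 -0.0333 0.2183 0 0; -0.0833 -0.0333 0.2217 0 0; -0.0833 -0.0333 0.2217 0 0; -0.0833 -0.0333 0.2217 0 0")

```text
time: 21.68
tool_pos: [0.4155, -0.2251, 0.0559]
orientation: [[-0.99, -0.141, 0.003], [-0.141, 0.99, 0.003], [-0.004, 0.003, -1.0]]
ft_force: [-11.9, 6.3, 34.4]
finger_gap: 0.0145
gripper_force: 72.0
```

In the tool's units: 0.28 m is 0.4667, 0.03 m is 0.05, 0.1 rad is 0.0637.

Request:
arm_command(deltas="0 0 -0.0333 0 0; 0.0083 0 -0.0833 0 0; 0.0167 0.0167 -0.1333 0 0; 0.0167 0.05 -0.1833 0 0; 0.0083 0.0917 -0.225 0.0127 0; -0.0083 0.1417 -0.2417 0.0255 0; -0.025 0.1917 -0.2417 0.0382 0; -0.0417 0.2417 -0.2417 0.0509 0; -0.0583 0.3 -0.2417 0.0637 0; -0.075 0.3583 -0.2417 0.0637 0; -0.0917 0.4167 -0.2417 0.0637 0; -0.1083 0.4667 -0.2417 0.0637 0")

```text
time: 22.68
tool_pos: [0.4381, 0.0643, 0.1969]
orientation: [[-0.999, -0.043, -0.0], [-0.043, 0.999, 0.001], [0.0, 0.001, -1.0]]
ft_force: [0.5, 0.7, -6.8]
finger_gap: 0.0143
gripper_force: 67.4
```

In the tool's units: 0.16 m is 0.2667, -0.01 m is -0.0167.

Request:
arm_command(deltas="-0.0167 0.05 0.0033 0 0; -0.0333 0.1 0.0067 0 0; -0.05 0.15 0.01 0 0; -0.0667 0.2 0.0133 0 0; -0.0833 0.2417 0.0167 0 0; -0.0967 0.2667 0.0167 0 0; -0.0967 0.2667 0.0167 0 0; -0.0967 0.2667 0.0167 0 0; -0.0967 0.2667 0.0167 0 0")

```text
time: 23.43
tool_pos: [0.4894, 0.2229, 0.1863]
orientation: [[-0.999, -0.041, -0.001], [-0.041, 0.999, -0.002], [0.001, -0.002, -1.0]]
ft_force: [-0.2, -0.7, -6.4]
finger_gap: 0.0139
gripper_force: 67.3
```

```bash
python3 fs.py; python3 - <<'E'
from h import *
a,P=cloud("side");np.save("s6.npy",P)
cv2.imwrite("pics/s6.png",cv2.resize(a[180:300,210:330],(600,600),interpolation=cv2.INTER_CUBIC)[...,::-1])
E
```

```text
23.4333 [0.48943804 0.22294571 0.1862996 ] [-0.20363593 -0.70257595 -6.43935753]
side 327 cost 0.94 grip@-17.5 y0 -0.4 z0 -23.5 tilt 19.28 yaw 0.37
top 208 cost 0.94 grip@-12.5 y0 -1.9 z0 -25.7 tilt 19.27 yaw 0.26
```

View pics/s6.png

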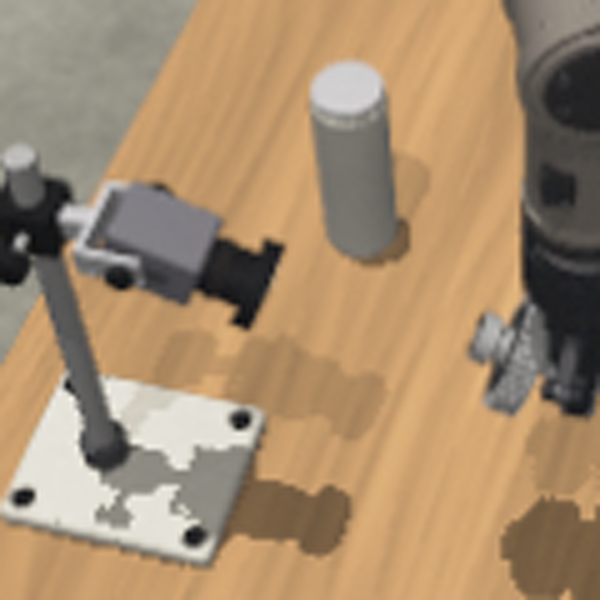

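```bash
cat > fl.py <<'E'
from h import *
from scipy.optimize import differential_evolution
def sd(s,r,segs):
    d=np.full(len(s),1e9)
    for a,b,R in segs:
        dx=abs(s-(a+b)/2)-(b-a)/2; dr=r-R
        d=np.minimum(d,np.hypot(np.maximum(dx,0),np.maximum(dr,0))+np.minimum(np.maximum(dx,dr),0))
    return d
t=np.array([.4894,.2229,.1863]);R=observe()["orientation"]
F={"side":(-17.5,-.4,-23.5,19.28,.37),"top":(-12.5,-1.9,-25.7,19.27,.26)}
yaw=np.radians(2.4)
for n in("side","top"):
    Q=np.load(n+".npy").reshape(-1,3);Q=Q[~np.isnan(Q[:,0])]
    Q=Q[(Q[:,2]>.215)&(Q[:,0]>.64)&(Q[:,0]<.714)&(abs(Q[:,1]-.25)<.06)]*1000
    for ft in(None,19.5):
        def f(q):
            th=np.radians(q[3] if ft is None else ft); a=np.array([np.cos(th)*np.cos(yaw),np.cos(th)*np.sin(yaw),np.sin(th)])  # into camera
            D=Q-q[:3]; s=D@a; r=np.sqrt(np.maximum((D*D).sum(1)-s*s,0))
            return np.minimum(abs(sd(s,r,[(0,q[4],29),(0,60,q[5])])),8).mean()
        r=differential_evolution(f,[(660,710),(220,275),(240,285),(10,27),(4,20),(12,27)],seed=1,maxiter=120)
        print(n,len(Q),"%.2f"%r.fun,r.x.round(1))
        th=np.radians(19.4);o=r.x[:3]-90*np.array([np.cos(th)*np.cos(yaw),np.cos(th)*np.sin(yaw),np.sin(th)])
        g,y0,z0,tt,ps=F[n];tt=np.radians(tt);ps=np.radians(ps)
        a=np.array([-np.cos(tt)*np.cos(ps),np.cos(tt)*np.sin(ps),-np.sin(tt)])
        bf=t*1000+R@(np.array([0,y0,z0])+(58-g)*a)
        print("  focus",o.round(1),"face",bf.round(1),"tool delta",(R.T@(o-bf)).round(1))
E
python3 fl.py
```

```text
side 167 0.72 [688.2 246.5 261.8  20.8  13.7  18.2]
  focus [603.4 243.  231.9] face [560.6 226.  234.7] tool delta [-43.5  15.2   2.9]
side 167 0.74 [687.7 246.5 261.8  18.2  13.5  18.3]
  focus [602.9 242.9 231.9] face [560.6 226.  234.7] tool delta [-43.   15.2   2.8]
top 248 0.86 [684.2 243.9 262.4  20.8  13.1  18.1]
  focus [599.4 240.4 232.5] face [556.  224.1 235.3] tool delta [-44.1  14.4   2.8]
top 248 0.87 [683.7 244.  262.4  23.9  13.3  18.4]
  focus [598.8 240.4 232.5] face [556.  224.1 235.3] tool delta [-43.5  14.5   2.8]
```

In the tool's units: -0.0435 m is -0.0725, -0.04 m is -0.0667.

Request:
arm_command(deltas="-0.0083 0.0083 0.0017 0 0; -0.025 0.0167 0.0033 0 0; -0.0417 0.025 0.005 0 0; -0.0583 0.025 0.005 0 0; -0.0667 0.025 0.005 0 0; -0.0725 0.025 0.005 0 0; -0.0725 0.025 0.005 0 0; -0.0725 0.025 0.005 0 0; -0.0725 0.025 0.005 0 0; -0.0725 0.025 0.005 0 0; -0.0725 0.025 0.005 0 0")

```text
time: 24.9
tool_pos: [0.5323, 0.2412, 0.1839]
orientation: [[-0.999, -0.042, -0.0], [-0.042, 0.999, 0.0], [0.0, 0.0, -1.0]]
ft_force: [-0.4, 0.7, -6.6]
finger_gap: 0.0143
gripper_force: 67.4
```

```bash
cat > fin.py <<'E'
from fs import *
s=observe();t=s["tool_pos"];R=s["orientation"];print(s["time"],t,np.degrees(np.arctan2(-R[0,1],R[1,1])),s["ft_force"])
for n,lens in(("side",(688,246.5,261.8)),("top",(684,244,262.4))):
    g,y0,z0,tt,ps=fit(n,6); s=observe();t=s["tool_pos"];R=s["orientation"]
    th=np.radians(19.4);yaw=np.radians(2.4);o=np.array(lens)-90*np.array([np.cos(th)*np.cos(yaw),np.cos(th)*np.sin(yaw),np.sin(th)])
    a=np.array([-np.cos(tt)*np.cos(ps),np.cos(tt)*np.sin(ps),-np.sin(tt)])
    for gg in(g,-15): print("tool delta",(R.T@(o-t*1000)-(np.array([0,y0,z0])+(58-gg)*a)).round(1))
print(t,np.degrees(np.arctan2(-R[0,1],R[1,1])))
E
python3 fin.py
```

```text
24.9 [0.53233839 0.24115404 0.18390817] 2.4329016626376854 [-0.44423565  0.68626922 -6.58653492]
side 321 cost 1.04 grip@-17.7 y0 0.0 z0 -23.0 tilt 19.51 yaw 0.38
tool delta [ 0.7 -1.7  0.2]
tool delta [-1.8 -1.7 -0.7]
top 216 cost 0.71 grip@-12.7 y0 -2.3 z0 -25.4 tilt 19.53 yaw -0.28
tool delta [ 0.2 -0.9  0.3]
tool delta [ 2.4 -0.9  1.1]
[0.53267195 0.24113875 0.18381272] 2.4227443828639417
```

Request:
arm_command(deltas="0.0008 -0.002 0 0 0; 0.0008 -0.002 0 0 0; 0.0008 -0.002 0 0 0; 0.0008 -0.002 0 0 0; 0.0008 -0.002 0 0 0; 0.0008 -0.002 0 0 0; 0.0008 -0.002 0 0 0; 0.0008 -0.002 0 0 0")

```text
time: 26.17
tool_pos: [0.5322, 0.2399, 0.1838]
orientation: [[-0.999, -0.042, 0.0], [-0.042, 0.999, 0.0], [-0.0, 0.0, -1.0]]
ft_force: [0.8, -0.4, -7.2]
finger_gap: 0.0141
gripper_force: 67.4
```

```bash
python3 fin.py; python3 - <<'E'
from h import *
a,_=cloud("side")
cv2.imwrite("pics/s7.png",cv2.resize(a[110:310,190:410],(660,600),interpolation=cv2.INTER_CUBIC)[...,::-1])
print(np.abs(observe()["dq"]).max())
E
```

```text
26.1667 [0.5322472  0.23991964 0.1838046 ] 2.421192198126085 [ 0.8312868  -0.41881369 -7.23966862]
side 322 cost 0.91 grip@-17.5 y0 -0.2 z0 -22.8 tilt 19.45 yaw 0.32
tool delta [ 0.2 -0.2 -0.1]
tool delta [-2.2 -0.1 -1. ]
top 218 cost 0.76 grip@-12.8 y0 -2.3 z0 -25.1 tilt 19.55 yaw -0.28
tool delta [-0.2  0.3  0.1]
tool delta [1.9 0.3 0.8]
[0.53223797 0.23990573 0.18381373] 2.4235998294480017
0.12107474734449251
```

View pics/s7.png

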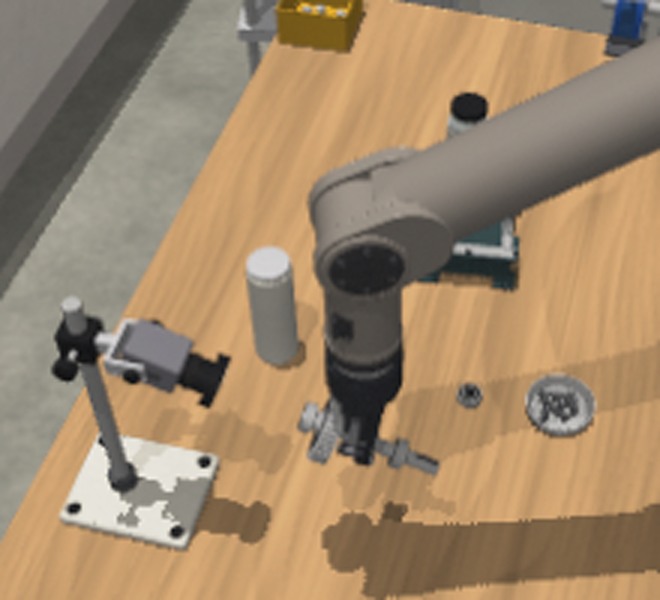

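The picture shows the shaft held slanted in line with the lens. The bearing face is at crop (308,415), facing the lens at (220,380), and the things around it are untouched. The arm is still, so I'm handing it in.

```bash
python3 -c "from rig import robot; print(robot.sign_off())"
```

```text
the job is handed in; nothing more can be done
None
```

I handed the job in at about 27 s with the gripper holding the output shaft still at the inspection camera; by my camera fits the bearing face is within about 2 mm of the focus point and the shaft is slanted 19.5° to match the lens. To slant it I pressed the gear on the housing rim, after one regrip in the seats, and the verdict was not reported back to me.

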